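Leak-test a sample tube: seat it, draw the sprung rod to the pointer and hold

ROBOT

A 7-joint arm with a two-finger parallel gripper is mounted at the origin on a cart in front of the work surface, level with it; the furniture and walls round the work are solid. World frame = base frame: x ahead of the robot, y to its left, z up, the work surface at z = 0. Lengths are in m, angles in rad, forces in N, time in s.
With the tool pointing down it reaches from about 0.425 to 0.925 m from the base axis. Payload 6.8 kg.
Tool frame: the origin (TCP) lies at the very end of the fingers, on their centre line; the grasp point (between the pads) lies 19 mm behind it; z points along the fingers, x is the direction in which the jaws open and shut, and the axes are right-handed (so a half turn about z gives the same grasp; the last joint's range is limited). The gripper opens to 88 mm and grips with 3 to 60 N. Pads are 20 mm wide; open, the fingers measure 115 mm over their backs; the gripper's body (75 mm by 178 mm) begins 61 mm behind the grasp point.
Start: joints at [-1.21, 0.477, 0.022, 1.555, -0.011, 1.109, -0.083], TCP at [0.305, 0.602, 0.223] pointing down, gripper open.
Joint ranges: [-2.96, 2.96], [-0.34, 2.1], [-1.41, 1.46], [0.24, 2.44], [-1.37, 4.51], [0.17, 1.92], [-2.96, 2.96]. Speed limits (rad/s): [2.39, 2.39, 3.14, 3.14, 3.14, 3.14, 3.14].

INTERFACE

Orientations are given as a unit quaternion [x, y, z, w].
In Python, from cell import ctrl gives the robot as it stands.
- The arm moves only by the shell command python3 -m handwheel 'ROWS' [FORCE]. ROWS is JSON, a list of rows, each a list of 3 entries, a list of its own where there are three numbers: the opening, from 0 (shut) to 1 (fully open), then the shift along the tool's x, y, z in cm, then the turn about the tool's z in degrees. A call has 1 to 8 rows; each row shifts and turns the pose as measured when the row begins, along the tool's axes as they then stand; what a row does not reach is not made up. A row lasts 1/10 s, in which the tool goes at most 50 mm and 8.59 degrees, less where a joint would pass 70% of its speed; a pose out of reach is approached as far as the arm can. A call with a gripper value outside its range is refused whole. The fingers move at their own pace and stop on an object; FORCE is the grip in N (left out, the last holds). Time passes only in rows, so rows that do not move let the fingers close. It gives the time, the measured TCP pose, the force and the opening at its end, in the units of the state.
- ctrl.state(): the state, without advancing time (a new reading comes with each control period).
- ctrl.read_camera(name): name is "side" or "top"; returns a dict with "color" (420x560x3 uint8, red, green, blue), "fx", "fy", "cx", "cy" (pixels), "eye" and "rotation" of the camera in the world. Camera axes: x right, y up, looking along -z (the intrinsics and any distortion apply to the point x, -y, -z); pixel columns grow to the right and rows downward; lengths in m; the calibration is good to about 2 mm. A picture is of the moment at which its call begins. There is no depth.
- ctrl.hand_in(): hands the job in, once; it reports no verdict.
Trained networks look in a picture, given as the dict that the camera call returned (one of the last four; its "shot" number tells which), for a name from the list of things; names that differ only in an ending like _2 or _b are one class to them, and where a whole thing is asked for, a point or a joint stands for the part that bears it (a point fixed in the world has none). Each returns a list of dicts, best first, with "p" (0 to 1); they miss things now and then, are a little off and sometimes report something else, mostly with a low value. They report only what shows in the picture. A call takes as long as a camera call.
- ctrl.recognise(picture, query): "box" ([centre column, centre row, width, height] as shares, 0 to 1, of the picture: columns of its width, rows of its height, round what is visible of it).
- ctrl.masks_of(picture, query): "pixels" (420x560 bool, what is visible of it) and "box" ([centre column, centre row, width, height] as shares, 0 to 1, of the picture: columns of its width, rows of its height, round what is visible of it).
- ctrl.spot_point(picture, query): "point" ([column, row] as shares, 0 to 1, of the picture: columns of its width, rows of its height: a listed point, or the origin of a listed thing).
The state is a dict: "time_s": time; "qpos": joint angles; "qd": joint speeds; "effort": joint torques, N m; "eef_pos": TCP position; "ee_rot": TCP orientation; "ft_force": force on the tool from outside, world axes, zero at the start; "torque": the same for the moment, N m; "opening": finger opening in m.
Only numpy, scipy, OpenCV 4.12 (cv2) and the standard library are available. Lean on these libraries where they do the work, as an engineer would, in place of code of your own. Each camera call takes 0.05 s, during which the arm holds its last target.

TASK

Leak-test the red-capped sample tube: lift it out of the blue stand, slide it upright all the way down into the well of the tester and let go of it. Then pull the tester's sprung rod up by its black handle bar until the yellow collar is level with the red pointer, and finish while still holding it there, because it springs back if released. Do not shift the pointer, and leave the other tubes, the bottles and the timer where they are.

Things in the scene. Friction and masses are not known exactly. Their poses are not given: they have to be found in the camera images.
- stand: Blue block fixed to the bench, 60 (x) x 150 (y) x 52 mm high, origin under its centre; three upright holes 17.5 mm wide and 45 mm deep in a row along its y axis, at y = -45, 0 and +45 mm. The red, white and orange tubes stand in them in any order. Grip tubes with the fingers on the stand's -x and +x sides.
- red_tube_mid (a point): Red-capped sample tube, loose, about 12 g, 102 mm tall, upright in a stand hole: round body 13.6 mm wide, and a cap 18.4 mm wide over the top 18 mm. Point: its centre, 51 mm above its foot and 51 mm below the cap's top; z axis up the tube. In the stand its foot is 7 mm above the bench.
- white_tube_mid (a point): Loose white-capped sample tube (18.4 mm cap, 102 mm tall), standing upright in one of the other two stand holes, same size of body as the red one; leave alone. Point: its centre, half-way up; z axis up the tube.
- orange_tube_mid (a point): Loose orange-capped sample tube (19.4 mm cap, 98 mm tall), standing upright in one of the other two stand holes, same size of body as the red one; leave alone. Point: its centre, half-way up; z axis up the tube.
- tester: Leak tester fixed to the bench: grey base plate 100 (x) x 250 (y) mm, top 12 mm above the bench, origin under its centre. In a row along its y axis: at y = -80 mm a white block 44 x 44 mm with the tube well; at y = +35 mm a steel barrel 38 mm wide, top 100 mm above the bench, out of which the sprung rod rises; at y = +88 mm a scale post 9 mm wide and 175 mm high with the red pointer on it.
- well_mouth (a point): Centre of the well's mouth, in the top of the white block, 66 mm above the bench. The well is a round upright hole 15.6 mm wide and 50 mm deep with a 2 mm chamfer; with the tube fully down its foot is 50 mm below this point and its centre 1 mm above it. Axes parallel to the tester's.
- handle (a point): Centre of the rod's black handle bar: 14 mm wide (tester's x), 56 mm long (tester's y), 18 mm high. Grip it from above with the fingers on its tester -x and +x sides (the scale post stands 53 mm off along tester +y). It is 166 mm above the bench with the rod home.
- collar (a point): Centre of the yellow round collar on the rod, 30 mm wide and 6 mm thick, 60 mm below the handle's centre; moves with the rod. With the rod home it is 106 mm above the bench.
- pointer_tip (a point): Tip of the red pointer, at mid-thickness (it is 4 mm thick), beside the collar's path: its height is the mark for the collar. It stays where it is set, by friction.
- rod (a joint): How far the rod is pulled straight up out of its barrel, m: 0 home, stop at 0.075. An inner spring pulls it home with 4 N at 0, rising 0.8 N per 10 mm.
- pointer (a joint): Setting of the pointer, m: the rod's pull at which the collar is level with it; 0.025 to 0.055.
- timer_mid (a point): White lab timer lying loose on the bench to the right of the stand (-y), 64 x 64 x 18 mm; point: its centre, z up. Leave alone.
- dropper_mid (a point): Small white dropper bottle with red cap, loose, 33 mm wide, 72 mm high, behind the tester; point: its centre, z up. Leave alone.
- reagent_mid (a point): White reagent bottle with blue cap, loose, 48 mm wide, 98 mm high, behind the stand; point: its centre, z up. Leave alone.

How it is judged:
On the way, in this order (a step that is already met when the one before it is completed fails the run):
1. the red-capped tube stands fully down in the well, released, while the rod is still home (horizontal distance between red_tube_mid and well_mouth below 0.004 m and z of red_tube_mid in the frame of well_mouth below 0.0045 m and angle between red_tube_mid's own z axis and vertical below 0.1 rad and contact force between the fingers and red_tube below 0.1 N and value of joint rod below 0.01 m), for 0.2 s.
2. the rod is pulled up, held in the fingers, with the collar level with the pointer (z of collar in the frame of pointer_tip between -0.005 and 0.005 m and contact force between the fingers and rod above 1 N), for 0.2 s.
At the end, for the whole second after the job is handed in: The red-capped tube stands upright and released in the well (within 4 mm sideways, foot within 3.5 mm of the well's floor, tilt under 0.1 rad); the rod is held still in the fingers (contact over 1 N, under 10 mm/s) with the collar's centre within 5 mm of the pointer's height (all of step 2 and horizontal distance between red_tube_mid and well_mouth below 0.004 m and z of red_tube_mid in the frame of well_mouth below 0.0045 m and angle between red_tube_mid's own z axis and vertical below 0.1 rad and contact force between the fingers and red_tube below 0.1 N and velocity of joint rod between -0.01 and 0.01 m/s); the arm keeps its last pose, push and grip.
It fails at once if the pointer is shifted by more than 4 mm (distance of pointer_tip from where it was at the start of the episode above 0.004 m).
It fails at once if another tube is moved by more than 15 mm (distance of any of white_tube_mid, orange_tube_mid from where it was at the start of the episode above 0.015 m).
It fails at once if a bottle or the timer is moved by more than 20 mm (distance of any of timer_mid, dropper_mid, reagent_mid from where it was at the start of the episode above 0.02 m).
It also fails if it takes over 56 s, if anything falls off the work surface, if the arm or the gripper's body presses on something with over 40 N, if the wrist force passes 120 N, or if a joint passes its speed limit or range.

## Working session

There is one attempt and no reset: what is moved stays moved. The work goes in short steps, Python scripts to look and compute and a shell command to move; the robot and the scene stay as the last step left them, time stands still between calls to the robot, and variables do not carry over. Pictures are saved under pics/ and viewed, and the job is handed in when it is done.

```bash
ls; mkdir -p pics; python3 - <<'E'
from cell import ctrl
import cv2
s=ctrl.state(); print(s)
for n in("side","top"):
    p=ctrl.read_camera(n); print(n,p["fx"],p["fy"],p["cx"],p["cy"],p["eye"],p["rotation"],p.keys())
    cv2.imwrite(f"pics/{n}0.png",p["color"][:,:,::-1])
    for q in ["red_tube_mid","white_tube_mid","orange_tube_mid","stand","well_mouth","handle","collar","pointer_tip","tester","timer_mid","dropper_mid","reagent_mid"]:
        r=ctrl.spot_point(p,q)
        print(q,[( [round(x["point"][0]*560,1),round(x["point"][1]*420,1)],round(x["p"],2)) for x in r[:2]])
print(ctrl.state()["time_s"])
E
```

```text
pics
{'time_s': 0.0, 'qpos': array([-1.21006569,  0.47776374,  0.02234696,  1.55646258, -0.01148644,
        1.10929232, -0.08310684]), 'qd': array([ 0.00083513, -0.00053454, -0.00079813,  0.0016916 ,  0.00079529,
       -0.00123469, -0.00068971]), 'effort': array([-2.20258285e-04, -5.82844698e+01,  1.53428346e+00, -2.72610158e+01,
       -5.43848437e-02,  1.71172572e-02,  1.50235560e-04]), 'eef_pos': array([0.3047412 , 0.60161086, 0.22170156]), 'ee_rot': array([ 8.52006310e-01,  5.23530744e-01, -7.24456614e-04,  5.32036355e-04]), 'ft_force': array([-0.33060318, -0.8455474 , -0.63002943]), 'torque': array([0.00980024, 0.0095446 , 0.0199733 ]), 'opening': 0.08789889046291217}
side 436.1508558567463 436.1508558567463 284.75824419087127 204.72059545511306 [ 0.34837294 -0.94408845  0.55784951] [ 0.52664132 -0.09041482 -0.12801877  0.83551498] dict_keys(['color', 'fx', 'fy', 'cx', 'cy', 'eye', 'rotation', 'shot'])
red_tube_mid [([251.8, 241.4], 0.59)]
white_tube_mid [([257.6, 253.6], 0.49), ([261.0, 276.3], 0.27)]
orange_tube_mid [([269.2, 265.1], 0.57)]
stand [([257.9, 272.8], 0.81)]
wel
[... 340 characters left out ...]
272.0276039214155 213.02851886670996 [ 0.54358849 -0.06463759  1.25287148] [-0.02871952  0.02762394  0.71596271 -0.69700036] dict_keys(['color', 'fx', 'fy', 'cx', 'cy', 'eye', 'rotation', 'shot'])
red_tube_mid []
white_tube_mid [([312.7, 245.9], 0.6)]
orange_tube_mid [([411.8, 245.9], 0.53), ([326.3, 242.5], 0.46)]
stand [([312.1, 245.6], 0.73)]
well_mouth [([234.8, 224.0], 0.64), ([328.0, 244.4], 0.19)]
handle [([180.3, 232.3], 0.51), ([231.0, 223.5], 0.5)]
collar [([186.3, 236.4], 0.47)]
pointer_tip [([176.6, 235.9], 0.64)]
tester [([207.2, 229.5], 0.92)]
timer_mid [([411.7, 241.9], 0.67)]
dropper_mid [([210.4, 160.6], 0.58), ([410.9, 246.0], 0.53)]
reagent_mid [([346.9, 173.9], 0.57)]
1.3
```

View pics/side0.png

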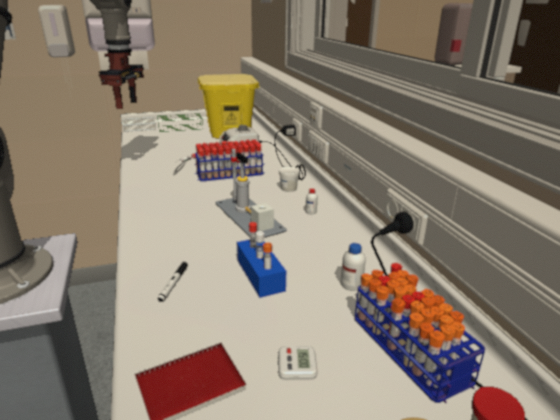

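View pics/top0.png

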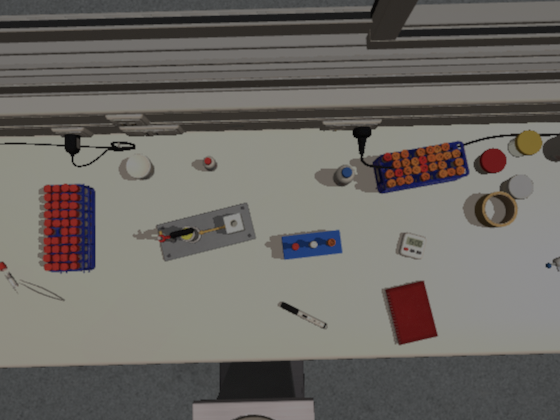

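```bash
python3 - <<'E'
import cv2
a=cv2.imread("pics/side0.png")[120:300,190:350]; cv2.imwrite("pics/side0z.png",cv2.resize(a,None,fx=3.3,fy=3.3,interpolation=2))
a=cv2.imread("pics/top0.png")[195:285,150:350]; cv2.imwrite("pics/top0z.png",cv2.resize(a,None,fx=4,fy=4,interpolation=2))
E
```

```text
(no output)
```

View pics/side0z.png

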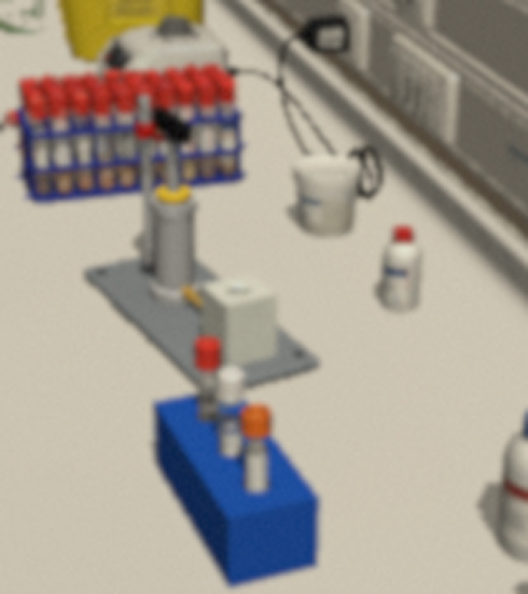

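View pics/top0z.png

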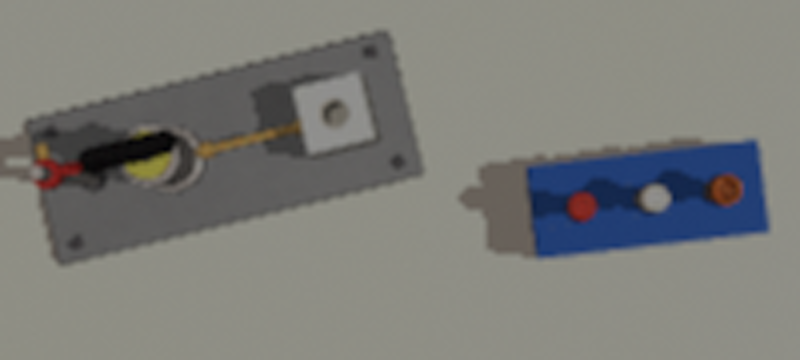

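```bash
cat > h.py <<'E'
import numpy as np
from scipy.spatial.transform import Rotation as R
from scipy.optimize import least_squares
C={"side":dict(f=436.1508558567463,c=(284.75824419087127,204.72059545511306),eye=np.array([0.34837294,-0.94408845,0.55784951]),q=[0.52664132,-0.09041482,-0.12801877,0.83551498]),
"top":dict(f=465.86473917258786,c=(272.0276039214155,213.02851886670996),eye=np.array([0.54358849,-0.06463759,1.25287148]),q=[-0.02871952,0.02762394,0.71596271,-0.69700036])}
def proj(n,P):
    k=C[n]; v=R.from_quat(k["q"]).inv().apply(np.atleast_2d(P)-k["eye"])
    return np.c_[k["c"][0]+k["f"]*v[:,0]/-v[:,2], k["c"][1]-k["f"]*v[:,1]/-v[:,2]]
def back(n,uv,z):
    k=C[n]; uv=np.atleast_2d(uv); d=np.c_[(uv[:,0]-k["c"][0])/k["f"],-(uv[:,1]-k["c"][1])/k["f"],-np.ones(len(uv))]
    w=R.from_quat(k["q"]).apply(d); return k["eye"]+w*((z-k["eye"][2])/w[:,2])[:,None]
def tri(obs):
    def r(X): return np.concatenate([proj(n,X)[0]-uv for n,uv in obs])
    s=least_squares(r,[.5,.1,.1]); return s.x,s.fun
E
python3 - <<'E'
from h import *
np.set_printoptions(precision=4,suppress=True)
z=lambda a:(np.array(a,float)+.5)/4-.5+[150,195]
zs=lambda a:(np.array(a,float)+.5)/3.3-.5+[190,120]
tubes=back("top",z([(582,207),(655,199),(726,190)]),np.array([.109,.109,.105])); print(tubes)
d=tubes[0]-tubes[2]; print("stand yaw",np.degrees(np.arctan2(d[1],d[0]))-90, np.hypot(*d[:2]))
print("stand corners",back("top",z([(528,168),(757,142),(768,231),(537,257)]),.052))
pc=back("top",z([(25,122),(388,31),(423,173),(62,265)]),.012);print("plate",pc,pc.mean(0))
e=(pc[0]-pc[1])+(pc[3]-pc[2]);print("yaw",np.degrees(np.arctan2(e[1],e[0]))-90)
bc=back("top",z([(293,86),(362,71),(376,142),(308,156)]),.066);print("block",bc.mean(0))
print("well",back("top",z((335,113)),.066))
print("handle",back("top",z((127,151)),.175))
for p,l in((tubes[0]*[1,1,0]+[0,0,.109],'red'),):
    print(proj("side",p)*1, zs([(208,341)]))
print("side: red cap centre z.1", back("side",zs((208,353)),.100), "well",back("side",zs((239,290)),.066))
print("side white", back("side",zs((231,383)),.1),"orange",back("side",zs((257,421)),.096))
# tester
y=np.arctan2(e[1],e[0])-np.pi/2;c=pc.mean(0)[:2]
def T(x,yy,zz): return np.array([c[0]+np.cos(y)*x-np.sin(y)*yy,c[1]+np.sin(y)*x+np.cos(y)*yy,zz])
print("well model",T(0,-.08,.066),"rod",T(0,.035,.166),"post",T(0,.088,.175))
for P,l in((T(0,-.08,.066),'well'),(T(0,.035,.166),'handle'),(T(0,.035,.106),'collar'),(T(0,.088,.175),'posttop')): print(l,proj("side",P),proj("top",P))
E
```

```text
[[ 0.5516 -0.1184  0.109 ]
 [ 0.5552 -0.1633  0.109 ]
 [ 0.5596 -0.2074  0.105 ]]
stand yaw 5.187759286113902 0.0893452718880821
stand corners [[ 0.5779 -0.0871  0.052 ]
 [ 0.5907 -0.2351  0.052 ]
 [ 0.5334 -0.24    0.052 ]
 [ 0.5207 -0.0913  0.052 ]]
plate [[ 0.6187  0.2466  0.012 ]
 [ 0.6732  0.0032  0.012 ]
 [ 0.5776 -0.018   0.012 ]
 [ 0.5231  0.2228  0.012 ]] [0.5981 0.1137 0.012 ]
yaw 12.681356709120593
block [0.6154 0.0354 0.066 ]
well [[0.6159 0.0352 0.066 ]]
handle [[0.5904 0.1468 0.175 ]]
[[253.1893 223.2394]] [[252.6818 222.9848]]
side: red cap centre z.1 [[ 0.5506 -0.1171  0.1   ]] well [[0.6145 0.0386 0.066 ]]
side white [[ 0.5548 -0.1607  0.1   ]] orange [[ 0.5597 -0.2045  0.096 ]]
well model [0.6157 0.0356 0.066 ] rod [0.5905 0.1478 0.166 ] post [0.5788 0.1995 0.175 ]
well [[262.8249 207.9552]] [[233.2237 222.9402]]
handle [[242.4654 158.1475]] [[181.7177 232.5265]]
collar [[243.0188 178.8657]] [[186.4903 233.4493]]
posttop [[234.0658 149.4557]] [[158.664  238.0092]]
```

```bash
cat > go.py <<'E'
# usage: go.py x y z yawdeg : prints remaining tool-frame shift (cm) and turn
import sys; from h import *; from cell import ctrl
s=ctrl.state(); r=R.from_quat(s["ee_rot"]); X=r.as_matrix()
yaw=np.degrees(np.arctan2(X[1,0],X[0,0]))
x,y,z,w=map(float,sys.argv[1:5])
d=X.T@(np.array([x,y,z])-s["eef_pos"])*100
print("t",s["time_s"],"tcp",s["eef_pos"].round(4),"yaw",round(yaw,2),"tilt",np.degrees(np.arccos(-X[2,2])).round(2),"F",s["ft_force"].round(2),"open",round(s["opening"],4),"q",s["qpos"].round(2))
print("shift cm",d.round(2),"turn",round((yaw-w+90)%180-90,2))
E
python3 -m handwheel '[[1,[0,0,-5],8.3],[1,[0,0,0],8.3],[1,[0,0,0],8.3],[1,[0,0,0],8.3],[1,[0,0,0],8.3],[1,[0,0,0],8.3],[1,[0,0,0],8.3]]'; python3 go.py 0.551 -0.118 0.25 5.2
```

```text
time_s: 2.0
eef_pos: [0.305, 0.6022, 0.2749]
ee_rot: [1.0, 0.028, -0.0, -0.0]
ft_force: [-0.1, -0.5, 0.2]
opening: 0.0877
t 2.0 tcp [0.305  0.6022 0.2749] yaw 3.15 tilt 0.06 F [-0.12 -0.47  0.15] open 0.0877 q [-1.36  0.44  0.24  1.51 -0.11  1.2  -1.05]
shift cm [20.6  73.26  2.43] turn -2.05
```

```bash
python3 -m handwheel '[[1,[1.3,4.6,0],-2],[1,[1.3,4.6,0],0],[1,[1.3,4.6,0],0],[1,[1.3,4.6,0],0],[1,[1.3,4.6,0],0],[1,[1.3,4.6,0],0],[1,[1.3,4.6,0],0],[1,[1.3,4.6,0],0]]'; python3 -m handwheel '[[1,[1.3,4.6,0],0],[1,[1.3,4.6,0],0],[1,[1.3,4.6,0],0],[1,[1.3,4.6,0],0],[1,[1.3,4.6,0],0],[1,[1.3,4.6,0],0]]';  python3 go.py 0.551 -0.118 0.20 5.2
```

```text
time_s: 2.8
eef_pos: [0.4395, 0.24, 0.273]
ee_rot: [0.999, 0.05, -0.0, -0.003]
ft_force: [2.3, 0.4, 1.0]
opening: 0.0877
time_s: 3.4
eef_pos: [0.5477, -0.0379, 0.2737]
ee_rot: [0.999, 0.051, 0.003, -0.005]
ft_force: [0.9, 1.0, 0.0]
opening: 0.0877
t 3.4 tcp [ 0.5477 -0.0379  0.2737] yaw 5.87 tilt 0.62 F [0.93 1.02 0.03] open 0.0877 q [-0.54  0.24  0.61  1.83 -0.16  1.11  0.23]
shift cm [-0.53  8.07  7.3 ] turn 0.67
```

```bash
python3 -m handwheel '[[1,[-0.3,4,0],0.5],[1,[-0.2,4,0],0],[1,[0,0,0],0]]';  python3 go.py 0.551 -0.118 0.15 5.2;python3 - <<'E'
from cell import ctrl
import cv2
for n in("side","top"):
    p=ctrl.read_camera(n); cv2.imwrite(f"pics/{n}1.png",p["color"][:,:,::-1])
a=cv2.imread("pics/side1.png")[120:300,190:350]; cv2.imwrite("pics/side1z.png",cv2.resize(a,None,fx=3.3,fy=3.3,interpolation=2))
E
```

```text
time_s: 3.7
eef_pos: [0.5513, -0.1293, 0.274]
ee_rot: [0.999, 0.042, 0.004, -0.003]
ft_force: [-0.8, -0.5, 1.1]
opening: 0.0875
t 3.7 tcp [ 0.5513 -0.1293  0.274 ] yaw 4.79 tilt 0.54 F [-0.84 -0.48  1.12] open 0.0875 q [-0.4   0.28  0.65  1.8  -0.2   1.12  0.4 ]
shift cm [-0.03 -1.07 12.41] turn -0.41
```

View pics/side1z.png

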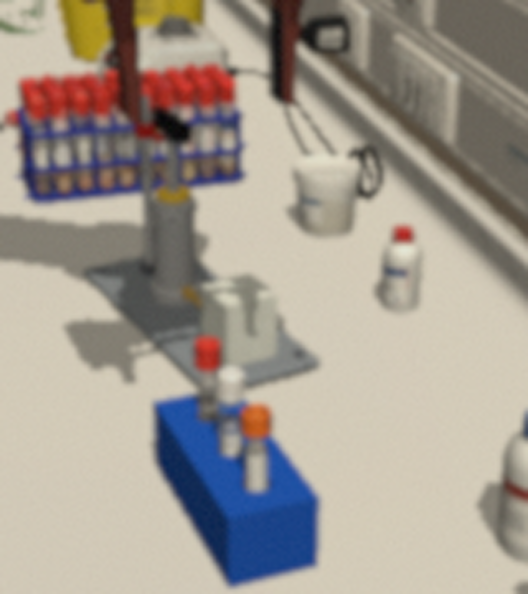

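Fingers straddle the red tube (cap at full-picture ≈(253,226)). Descending.

```bash
python3 -m handwheel '[[1,[0,-1,3],-0.4],[1,[0,0,4],0],[1,[0,0,3],0],[1,[0,0,1],0],[1,[0,0,0],0]]';  python3 go.py 0.551 -0.118 0.079 5.2
```

```text
time_s: 4.3
eef_pos: [0.5547, -0.1024, 0.1618]
ee_rot: [0.998, 0.055, 0.006, -0.007]
ft_force: [0.0, -0.3, 0.2]
opening: 0.0875
t 4.3 tcp [ 0.5547 -0.1024  0.1618] yaw 6.28 tilt 1.01 F [ 0.04 -0.32  0.21] open 0.0875 q [-0.37  0.4   0.58  1.92 -0.3   0.89  0.47]
shift cm [-0.64  1.62  8.26] turn 1.08
```

```bash
cat >> go.py <<'E'
print("toolz",X[:,2].round(4),"toolx",X[:,0].round(4))
E
python3 go.py 0.551 -0.118 0.13 5.2; python3 -m handwheel '[[1,[-0.6,0,0.5],1],[1,[0,0.8,0.5],0],[1,[0,0.8,0.5],0],[1,[0,0,0],0]]';  python3 go.py 0.551 -0.118 0.13 5.2;python3 -m handwheel '[[1,[0,0,0],0]]';  python3 go.py 0.551 -0.118 0.13 5.2
```

```text
t 4.3 tcp [ 0.5547 -0.1024  0.1618] yaw 6.28 tilt 1.01 F [ 0.04 -0.32  0.21] open 0.0875 q [-0.37  0.4   0.58  1.92 -0.3   0.89  0.47]
shift cm [-0.58  1.55  3.16] turn 1.08
toolz [ 0.0109  0.0139 -0.9998] toolx [0.9939 0.1094 0.0123]
time_s: 4.7
eef_pos: [0.5527, -0.119, 0.1494]
ee_rot: [0.999, 0.047, 0.009, -0.007]
ft_force: [-1.3, 0.5, -0.2]
opening: 0.0879
t 4.7 tcp [ 0.5527 -0.119   0.1494] yaw 5.34 tilt 1.28 F [-1.32  0.45 -0.21] open 0.0879 q [-0.34  0.42  0.58  1.93 -0.32  0.86  0.5 ]
shift cm [-0.19 -0.09  1.94] turn 0.14
toolz [ 0.017   0.0144 -0.9998] toolx [0.9955 0.093  0.0183]
time_s: 4.8
eef_pos: [0.553, -0.1197, 0.1498]
ee_rot: [0.999, 0.046, 0.009, -0.007]
ft_force: [0.3, -0.6, 0.9]
opening: 0.088
t 4.8 tcp [ 0.553  -0.1197  0.1498] yaw 5.28 tilt 1.32 F [ 0.29 -0.56  0.88] open 0.088 q [-0.34  0.42  0.58  1.93 -0.32  0.86  0.5 ]
shift cm [-0.22 -0.16  1.98] turn 0.08
toolz [ 0.0179  0.0143 -0.9997] toolx [0.9956 0.092  0.0192]
```

```bash
python3 -m handwheel '[[1,[0,0,1],0],[1,[0,0,1],0],[1,[0,0,1],0],[1,[0,0,1],0],[1,[0,0,0],0]]';  python3 go.py 0.551 -0.118 0.079 5.2
```

```text
time_s: 5.3
eef_pos: [0.5538, -0.1188, 0.1063]
ee_rot: [0.999, 0.046, 0.009, -0.007]
ft_force: [0.0, -0.2, -0.5]
opening: 0.0878
t 5.3 tcp [ 0.5538 -0.1188  0.1063] yaw 5.28 tilt 1.33 F [ 0.01 -0.23 -0.47] open 0.0878 q [-0.31  0.48  0.54  1.96 -0.37  0.78  0.54]
shift cm [-0.33 -0.07  2.72] turn 0.08
toolz [ 0.0179  0.0147 -0.9997] toolx [0.9956 0.092  0.0192]
```

```bash
python3 -m handwheel '[[1,[0,0,-2],0],[1,[1.5,0,0],0],[1,[0,0,0],0],[1,[0,0,0],0]]';  python3 go.py 0.551 -0.118 0.079 5.2;  python3 -m handwheel '[[1,[-0.5,0,0],0],[1,[-0.5,0,0],0],[1,[-0.5,0,0],0],[1,[-0.3,0,0],0],[1,[0,0,0],0]]';  python3 go.py 0.551 -0.118 0.079 5.2
```

```text
time_s: 5.7
eef_pos: [0.5673, -0.1177, 0.1255]
ee_rot: [0.999, 0.046, 0.007, -0.007]
ft_force: [-1.3, 0.3, 0.5]
opening: 0.0879
t 5.7 tcp [ 0.5673 -0.1177  0.1255] yaw 5.27 tilt 1.16 F [-1.29  0.32  0.48] open 0.0879 q [-0.32  0.48  0.56  1.92 -0.36  0.83  0.52]
shift cm [-1.7  -0.06  4.63] turn 0.07
toolz [ 0.0143  0.0144 -0.9998] toolx [0.9956 0.0919 0.0156]
time_s: 6.2
eef_pos: [0.545, -0.1199, 0.1244]
ee_rot: [0.999, 0.045, 0.006, -0.007]
ft_force: [0.1, -0.3, -0.5]
opening: 0.0879
t 6.2 tcp [ 0.545  -0.1199  0.1244] yaw 5.2 tilt 1.08 F [ 0.07 -0.32 -0.46] open 0.0879 q [-0.32  0.45  0.56  1.96 -0.35  0.81  0.53]
shift cm [ 0.56 -0.07  4.55] turn -0.0
toolz [ 0.0116  0.0149 -0.9998] toolx [0.9958 0.0906 0.0129]
```

```bash
python3 -m handwheel '[[1,[0.6,0,0],0],[1,[0,0,0],0],[1,[0,0,1],0],[1,[0,0,1],0],[1,[0,0,1],0],[1,[0,0,0.8],0],[1,[0,0,0],0]]';  python3 go.py 0.551 -0.118 0.079 5.2
```

```text
time_s: 6.9
eef_pos: [0.552, -0.1182, 0.0823]
ee_rot: [0.999, 0.046, 0.006, -0.007]
ft_force: [-0.0, -0.2, 0.4]
opening: 0.0875
t 6.9 tcp [ 0.552  -0.1182  0.0823] yaw 5.24 tilt 1.05 F [-0.02 -0.2   0.43] open 0.0875 q [-0.29  0.52  0.52  1.97 -0.4   0.74  0.56]
shift cm [-0.11 -0.03  0.33] turn 0.04
toolz [ 0.0107  0.015  -0.9998] toolx [0.9957 0.0913 0.012 ]
```

```bash
python3 -m handwheel '[[1,[-0.1,0,0.3],0],[1,[0,0,0],0],[0,[0,0,0],0],[0,[0,0,0],0],[0,[0,0,0],0],[0,[0,0,0],0],[0,[0,0,0],0],[0,[0,0,0],0]]' 15;  python3 go.py 0.551 -0.118 0.16 5.2
```

```text
time_s: 7.7
eef_pos: [0.5517, -0.1186, 0.0799]
ee_rot: [0.999, 0.046, 0.007, -0.007]
ft_force: [0.0, 0.1, -0.4]
opening: 0.0432
t 7.7 tcp [ 0.5517 -0.1186  0.0799] yaw 5.23 tilt 1.11 F [ 0.02  0.1  -0.44] open 0.0432 q [-0.29  0.52  0.52  1.98 -0.4   0.73  0.57]
shift cm [ 0.05 -0.17 -8.01] turn 0.03
toolz [ 0.0124  0.0148 -0.9998] toolx [0.9957 0.0911 0.0137]
```

```bash
python3 -m handwheel '[[0,[0,0,0],0],[0,[0,0,0],0],[0,[0,0,0],0],[0,[0,0,0],0],[0,[0,0,0],0]]' 15; python3 -m handwheel '[[0,[0,0,0],0],[0,[0,0,0],0],[0,[0,0,0],0]]' 15;  python3 go.py 0.551 -0.118 0.16 5.2
```

```text
time_s: 8.2
eef_pos: [0.5517, -0.1186, 0.0799]
ee_rot: [0.999, 0.046, 0.007, -0.007]
ft_force: [-0.3, -0.2, 0.5]
opening: 0.0181
time_s: 8.5
eef_pos: [0.5517, -0.1186, 0.0799]
ee_rot: [0.999, 0.046, 0.007, -0.007]
ft_force: [0.2, -0.4, -0.0]
opening: 0.018
t 8.5 tcp [ 0.5517 -0.1186  0.0799] yaw 5.22 tilt 1.11 F [ 0.21 -0.4  -0.03] open 0.018 q [-0.29  0.52  0.52  1.98 -0.4   0.73  0.57]
shift cm [ 0.05 -0.18 -8.01] turn 0.02
toolz [ 0.0124  0.0148 -0.9998] toolx [0.9958 0.0911 0.0137]
```

```bash
python3 -m handwheel '[[0,[0,0,-1],0],[0,[0,0,-1.5],0],[0,[0,0,-1.5],0],[0,[0,0,-1.5],0],[0,[0,0,-1.5],0],[0,[0,0,-1.5],0],[0,[0,0,-1],0],[0,[0,0,0],0]]';  python3 go.py 0.6155 0.0355 0.18 12.7;python3 - <<'E'
from cell import ctrl
import cv2
p=ctrl.read_camera("side"); cv2.imwrite(f"pics/side2.png",p["color"][:,:,::-1])
a=p["color"][120:300,190:350,::-1]; cv2.imwrite("pics/side2z.png",cv2.resize(a,None,fx=3.3,fy=3.3,interpolation=2))
E
```

```text
time_s: 9.3
eef_pos: [0.5512, -0.1213, 0.1861]
ee_rot: [0.999, 0.045, 0.009, -0.007]
ft_force: [0.5, 0.5, -0.4]
opening: 0.018
t 9.3 tcp [ 0.5512 -0.1213  0.1861] yaw 5.12 tilt 1.28 F [ 0.48  0.48 -0.42] open 0.018 q [-0.36  0.37  0.61  1.9  -0.28  0.93  0.47]
shift cm [  7.79 -15.03   0.95] turn -7.58
toolz [ 0.0169  0.0147 -0.9997] toolx [0.9958 0.0892 0.0182]
```

View pics/side2z.png

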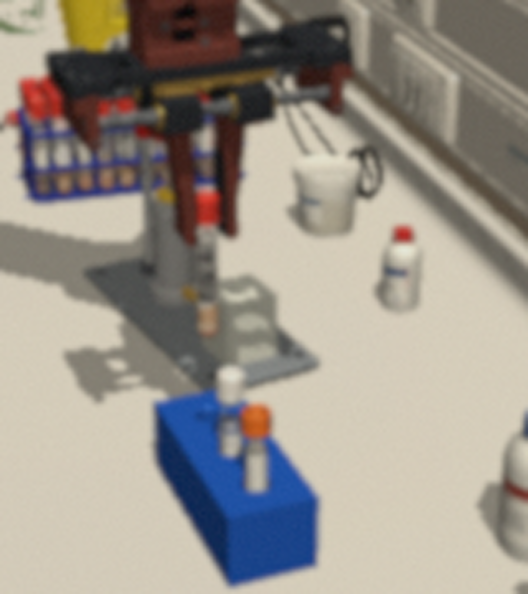

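Tube lifted clear (cap top at zoom (208,190), foot (208,335)), neighbours undisturbed. Moving over the well.

```bash
python3 -m handwheel '[[0,[1.3,-2.4,0],0],[0,[1.3,-2.4,0],0],[0,[1.3,-2.4,0],0],[0,[1.3,-2.4,0],0],[0,[1.3,-2.4,0],0],[0,[0,0,0],0],[0,[0,0,0],-7.5],[0,[0,0,0],0]]';  python3 go.py 0.6155 0.0355 0.18 12.7
```

```text
time_s: 10.15
eef_pos: [0.6028, 0.0078, 0.1829]
ee_rot: [0.994, 0.111, 0.004, -0.006]
ft_force: [-0.4, 0.5, -0.3]
opening: 0.018
t 10.15 tcp [0.6028 0.0078 0.1829] yaw 12.7 tilt 0.85 F [-0.42  0.47 -0.34] open 0.018 q [-0.52  0.43  0.54  1.81 -0.28  0.97  0.36]
shift cm [ 1.85 -2.42  0.34] turn -0.0
toolz [ 0.0071  0.0129 -0.9999] toolx [0.9755 0.2198 0.0097]
```

```bash
python3 -m handwheel '[[0,[0.8,-1.2,0],0],[0,[0,0,0],0],[0,[0.8,-1.1,0],0],[0,[0,0,0],0],[0,[0,0,0],0]]';  python3 go.py 0.6155 0.0355 0.18 12.7;python3 - <<'E'
from cell import ctrl
import cv2
for n in("side","top"):
    p=ctrl.read_camera(n); cv2.imwrite(f"pics/{n}3.png",p["color"][:,:,::-1])
a=cv2.imread("pics/side3.png")[130:240,200:320]; cv2.imwrite("pics/side3z.png",cv2.resize(a,None,fx=5,fy=5,interpolation=2))
a=cv2.imread("pics/top3.png")[190:260,190:290]; cv2.imwrite("pics/top3z.png",cv2.resize(a,None,fx=6,fy=6,interpolation=2))
E
```

```text
time_s: 10.65
eef_pos: [0.6134, 0.0339, 0.1825]
ee_rot: [0.994, 0.105, 0.003, -0.006]
ft_force: [-0.1, -0.2, 0.4]
opening: 0.0178
t 10.65 tcp [0.6134 0.0339 0.1825] yaw 12.07 tilt 0.77 F [-0.07 -0.21  0.39] open 0.0178 q [-0.55  0.45  0.54  1.78 -0.29  0.98  0.31]
shift cm [ 0.23 -0.11  0.26] turn -0.63
toolz [ 0.0055  0.0122 -0.9999] toolx [0.9779 0.209  0.0079]
```

View pics/side3z.png

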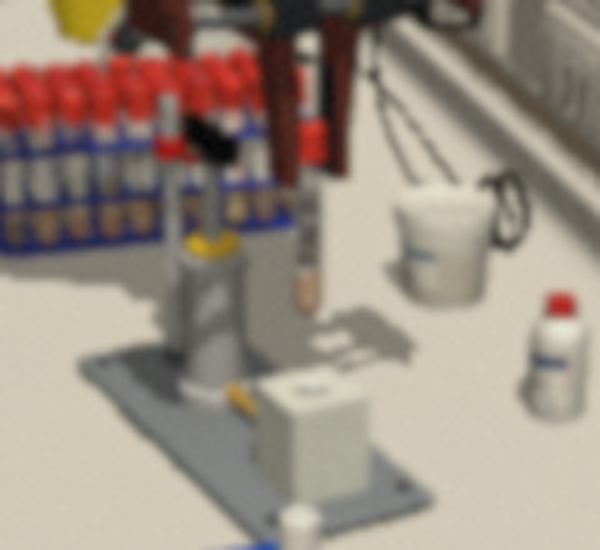

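View pics/top3z.png

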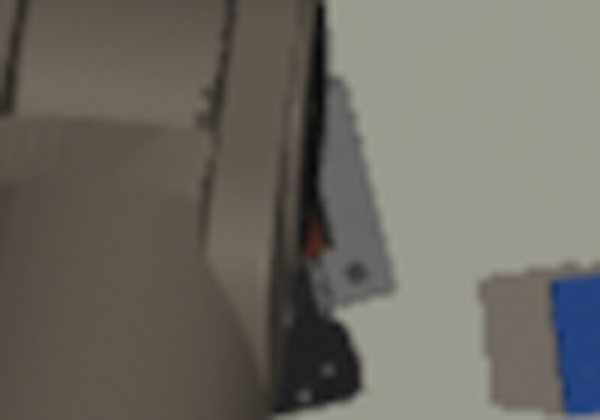

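```bash
python3 - <<'E'
from h import *
np.set_printoptions(precision=3,suppress=True)
zs=lambda a:(np.array(a,float)+.5)/5-.5+[200,130]
p=np.array([.6134,.0339,.1825])
a=np.array([.0055,.0122,-1]); v=np.array([0,0,-1.])
for l,d in(("tilted",a),("vert",v)):
    pts=np.array([p+d*t for t in(.073,-.010,-.029)]); print(l,(proj("side",pts)-[200,130]+.5)*5-.5)
print("well",(proj("side",[.6155,.0355,.066])-[200,130]+.5)*5-.5)
E
```

```text
tilted [[312.476 315.776]
 [311.102 161.964]
 [310.775 125.263]]
vert [[312.177 316.546]
 [311.145 161.872]
 [310.899 125.007]]
well [[315.797 391.908]]
```

```bash
python3 - <<'E'
import cv2
a=cv2.imread("pics/side3.png")[148:212,245:285]; cv2.imwrite("pics/side3y.png",cv2.resize(a,None,fx=9,fy=9,interpolation=cv2.INTER_NEAREST))
E
```

```text
(no output)
```

View pics/side3y.png

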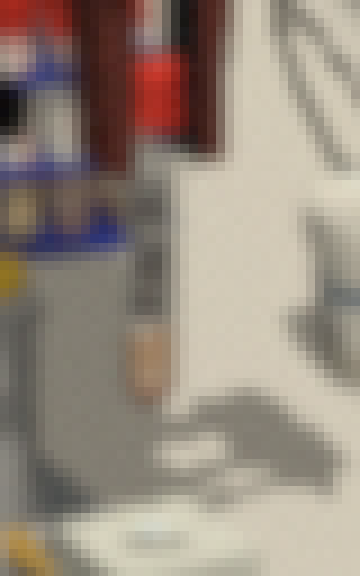

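```bash
python3 - <<'E'
from h import *
np.set_printoptions(precision=3,suppress=True)
print(R.from_quat(C["side"]["q"]).as_matrix())
zz=lambda a:(np.array(a,float)+.5)/9-.5+[245,148]
p=np.array([.6134,.0339,.1825])
foot=zz((148,395)); print("foot",foot,"well",zz((157,540)),"cap",zz((159,95)))
for dx in(-.03,0,.03):
  for dy in(-.06,-.03,0,.03,.06):
    d=np.array([dx,dy,-1]); g=p-[0,0,-.019]
    print(dx,dy,proj("side",[g+d*.092])[0],proj("side",[g])[0])
print("wellpred",proj("side",[.6155,.0355,.066]))
E
```

```text
[[ 0.951  0.119 -0.286]
 [-0.309  0.413 -0.857]
 [ 0.016  0.903  0.429]]
foot [261.    191.444] well [262.    207.556] cap [262.222 158.111]
-0.03 -0.06 [261.558 193.882] [261.806 158.496]
-0.03 -0.03 [261.27  193.455] [261.806 158.496]
-0.03 0 [260.984 193.03 ] [261.806 158.496]
-0.03 0.03 [260.698 192.607] [261.806 158.496]
-0.03 0.06 [260.414 192.185] [261.806 158.496]
0 -0.06 [262.614 193.76 ] [261.806 158.496]
0 -0.03 [262.324 193.334] [261.806 158.496]
0 0 [262.035 192.909] [261.806 158.496]
0 0.03 [261.748 192.486] [261.806 158.496]
0 0.06 [261.462 192.065] [261.806 158.496]
0.03 -0.06 [263.668 193.638] [261.806 158.496]
0.03 -0.03 [263.376 193.213] [261.806 158.496]
0.03 0 [263.086 192.789] [261.806 158.496]
0.03 0.03 [262.796 192.366] [261.806 158.496]
0.03 0.06 [262.508 191.946] [261.806 158.496]
wellpred [[262.759 207.982]]
```

```bash
python3 - <<'E'
import cv2, numpy as np
from h import *
a=cv2.imread("pics/side2.png")[172:228,233:273]; a=cv2.resize(a,None,fx=9,fy=9,interpolation=cv2.INTER_NEAREST)
b=cv2.imread("pics/side3.png")[148:204,243:283]; b=cv2.resize(b,None,fx=9,fy=9,interpolation=cv2.INTER_NEAREST)
cv2.imwrite("pics/cmp.png",np.hstack([a,b]))
p=np.array([.5512,-.1213,.1861])
print((proj("side",[p+[0,0,.019],p-[0,0,.073]])-[233,172]+.5)*9-.5)
p=np.array([.6134,.0339,.1825])
print((proj("side",[p+[0,0,.019],p-[0,0,.073]])-[243,148]+.5)*9-.5)
E
```

```text
[[181.16554944 105.7537469 ]
 [186.95759462 455.69522734]]
[[173.25217517  98.46388158]
 [175.31801149 408.18333749]]
```

View pics/cmp.png

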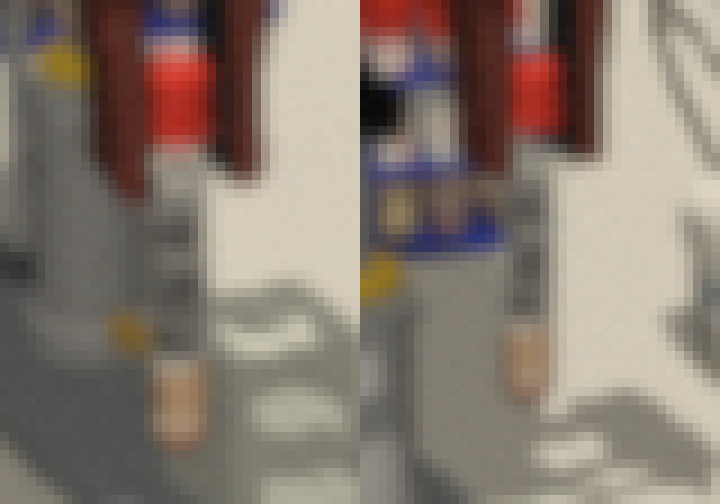

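```bash
python3 - <<'E'
from h import *
import cv2
f=lambda P:(proj("side",P)-[190,120]+.5)*3.3-.5
print("post",f([[.5788,.1995,.175],[.5788,.1995,.012]]))
print("rod",f([[.5905,.1478,.157],[.5905,.1478,.1],[.5905,.1478,.012]]))
print("orange",f([[.5596,-.2074,.105],[.5596,-.2074,.052]]))
print("block corners",f([[.6155,.0355,.066]]))
a=cv2.imread("pics/side0.png")[143:240,215:300]; cv2.imwrite("pics/s0y.png",cv2.resize(a,None,fx=6,fy=6,interpolation=cv2.INTER_NEAREST))
g=lambda P:(proj("side",P)-[215,143]+.5)*6-.5
print("post",g([[.5788,.1995,.175],[.5788,.1995,.012]]))
print("rod",g([[.5905,.1478,.157],[.5905,.1478,.1],[.5905,.1478,.012]]))
E
```

```text
post [[146.54136435  98.3582594 ]
 [152.70313307 273.86746325]]
rod [[174.61412499 137.47781914]
 [176.33863664 202.07708341]
 [178.86738785 296.80272205]]
orange [[258.19380707 410.76080473]
 [258.22249594 483.33243348]]
block corners [[241.2557297  291.48936306]]
post [[116.84793518  41.24228983]
 [128.05115103 360.34993318]]
rod [[167.88931816 112.36876207]
 [171.02479389 229.82196984]
 [175.62252336 402.05040373]]
```

View pics/s0y.png

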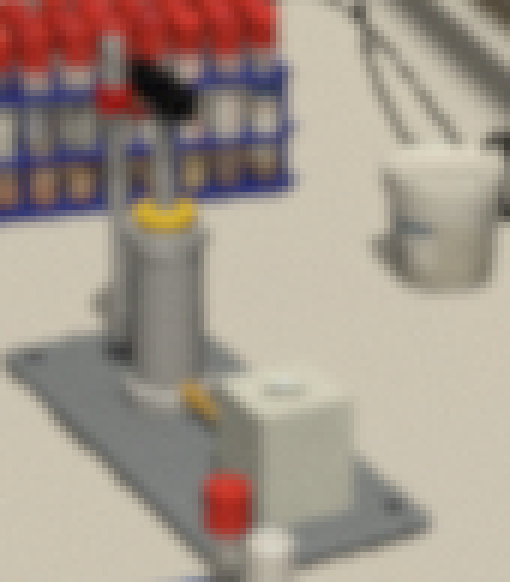

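Side-camera verticals on the fixed tester also lean by ~0.025 rad, so the tube is really near vertical (foot at ≈(261,191), well at ≈(262,207.5)). Fine-align, then lower.

```bash
python3 -m handwheel '[[0,[0.2,0,0],-0.6],[0,[0,0,1],0],[0,[0,0,1],0],[0,[0,0,0],0],[0,[0,0,0],0]]';  python3 go.py 0.6155 0.0346 0.145 12.7
```

```text
time_s: 11.25
eef_pos: [0.615, 0.0338, 0.1603]
ee_rot: [0.994, 0.11, 0.003, -0.006]
ft_force: [0.1, -0.9, 0.1]
opening: 0.0178
t 11.25 tcp [0.615  0.0338 0.1603] yaw 12.64 tilt 0.75 F [ 0.13 -0.89  0.15] open 0.0178 q [-0.53  0.48  0.52  1.79 -0.3   0.94  0.34]
shift cm [ 0.06 -0.05  1.53] turn -0.06
toolz [ 0.0046  0.0123 -0.9999] toolx [0.9757 0.2189 0.0072]
```

```bash
python3 -m handwheel '[[0,[0.05,-0.07,0.7],0],[0,[0,0,0.6],0],[0,[0,0,0],0],[0,[0,0,0],0]]';  python3 go.py 0.6155 0.0346 0.130 12.7;python3 - <<'E'
from cell import ctrl
import cv2
p=ctrl.read_camera("side"); cv2.imwrite(f"pics/side4.png",p["color"][:,:,::-1])
a=p["color"][150:240,225:305,::-1]; cv2.imwrite("pics/side4z.png",cv2.resize(a,None,fx=6,fy=6,interpolation=cv2.INTER_NEAREST))
E
```

```text
time_s: 11.65
eef_pos: [0.6153, 0.0347, 0.146]
ee_rot: [0.994, 0.11, 0.003, -0.006]
ft_force: [-0.3, -0.2, 0.3]
opening: 0.0177
t 11.65 tcp [0.6153 0.0347 0.146 ] yaw 12.63 tilt 0.74 F [-0.32 -0.23  0.32] open 0.0177 q [-0.53  0.5   0.51  1.8  -0.32  0.91  0.35]
shift cm [0.01 0.03 1.6 ] turn -0.07
toolz [ 0.0042  0.0122 -0.9999] toolx [0.9758 0.2186 0.0068]
```

View pics/side4z.png

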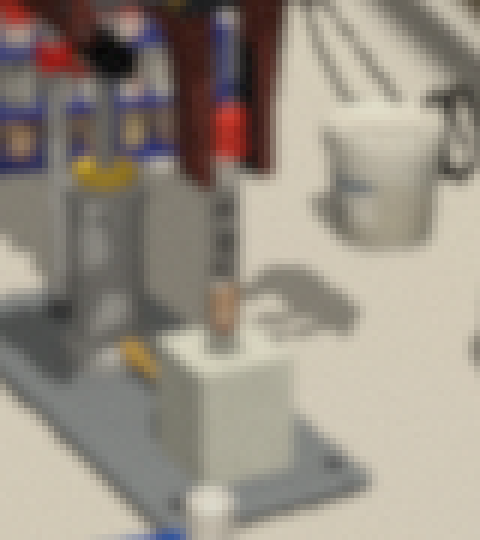

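```bash
python3 -m handwheel '[[0,[0.05,0,0.5],0],[0,[0,0,0.4],0],[0,[0,0,0.3],0],[0,[0,0,0],0]]';  python3 go.py 0.6158 0.0346 0.089 12.7; python3 -m handwheel '[[0,[0,0,0.4],0],[0,[0,0,0.4],0],[0,[0,0,0],0]]';  python3 go.py 0.6155 0.0346 0.089 12.7
```

```text
time_s: 12.1
eef_pos: [0.6167, 0.0355, 0.1345]
ee_rot: [0.994, 0.11, 0.004, -0.006]
ft_force: [-1.0, 0.4, -1.2]
opening: 0.018
t 12.1 tcp [0.6167 0.0355 0.1345] yaw 12.64 tilt 0.85 F [-1.04  0.37 -1.23] open 0.018 q [-0.52  0.52  0.5   1.81 -0.33  0.89  0.35]
shift cm [-0.15  0.12  4.55] turn -0.06
toolz [ 0.0061  0.0135 -0.9999] toolx [0.9757 0.2189 0.0089]
time_s: 12.4
eef_pos: [0.6163, 0.0357, 0.1254]
ee_rot: [0.994, 0.11, 0.003, -0.006]
ft_force: [-0.5, 1.0, -1.4]
opening: 0.018
t 12.4 tcp [0.6163 0.0357 0.1254] yaw 12.65 tilt 0.83 F [-0.46  1.03 -1.43] open 0.018 q [-0.52  0.53  0.5   1.82 -0.33  0.87  0.36]
shift cm [-0.13  0.14  3.63] turn -0.05
toolz [ 0.0052  0.0134 -0.9999] toolx [0.9757 0.2191 0.008 ]
```

```bash
python3 -m handwheel '[[0,[-0.05,0.05,0.6],0],[0,[0,0,0.6],0],[0,[0,0,0.6],0],[0,[0,0,0],0]]';  python3 go.py 0.6158 0.0346 0.089 12.7; python3 -m handwheel '[[0,[0,0,0.6],0],[0,[0,0,0.5],0],[0,[0,0,0],0]]';  python3 go.py 0.6155 0.0346 0.089 12.7
```

```text
time_s: 12.8
eef_pos: [0.6158, 0.0355, 0.1054]
ee_rot: [0.994, 0.11, 0.003, -0.006]
ft_force: [0.0, 0.1, -0.4]
opening: 0.0181
t 12.8 tcp [0.6158 0.0355 0.1054] yaw 12.66 tilt 0.82 F [ 0.02  0.14 -0.4 ] open 0.0181 q [-0.51  0.55  0.48  1.83 -0.35  0.84  0.37]
shift cm [-0.03  0.11  1.64] turn -0.04
toolz [ 0.0048  0.0134 -0.9999] toolx [0.9756 0.2192 0.0076]
time_s: 13.1
eef_pos: [0.6159, 0.0356, 0.0932]
ee_rot: [0.994, 0.11, 0.003, -0.006]
ft_force: [0.3, 0.7, -0.2]
opening: 0.0174
t 13.1 tcp [0.6159 0.0356 0.0932] yaw 12.67 tilt 0.81 F [ 0.32  0.66 -0.23] open 0.0174 q [-0.5   0.57  0.47  1.84 -0.36  0.82  0.38]
shift cm [-0.06  0.09  0.42] turn -0.03
toolz [ 0.0047  0.0132 -0.9999] toolx [0.9756 0.2192 0.0075]
```

Sliding freely. Down to the floor, watching force.

```bash
python3 -m handwheel '[[0,[0,0,0.3],0],[0,[0,0,0.1],0],[0,[0,0,0],0]]';  python3 go.py 0.6158 0.0346 0.089 12.7; python3 -m handwheel '[[0.35,[0,0,0],0],[0.35,[0,0,0],0],[0.35,[0,0,0],0],[0.35,[0,0,0],0],[0.35,[0,0,0],0]]';  python3 go.py 0.6155 0.0346 0.16 12.7
python3 - <<'E'
from cell import ctrl
import cv2
p=ctrl.read_camera("side"); cv2.imwrite(f"pics/side5.png",p["color"][:,:,::-1])
a=p["color"][150:240,225:305,::-1]; cv2.imwrite("pics/side5z.png",cv2.resize(a,None,fx=6,fy=6,interpolation=cv2.INTER_NEAREST))
E
```

```text
time_s: 13.4
eef_pos: [0.6161, 0.0356, 0.089]
ee_rot: [0.994, 0.11, 0.003, -0.006]
ft_force: [-0.6, 0.7, 0.8]
opening: 0.0181
t 13.4 tcp [0.6161 0.0356 0.089 ] yaw 12.66 tilt 0.81 F [-0.58  0.69  0.8 ] open 0.0181 q [-0.5   0.57  0.47  1.84 -0.37  0.81  0.38]
shift cm [-0.05  0.1  -0.  ] turn -0.04
toolz [ 0.005   0.0133 -0.9999] toolx [0.9757 0.2192 0.0078]
time_s: 13.9
eef_pos: [0.6169, 0.0352, 0.0897]
ee_rot: [0.994, 0.11, 0.004, -0.006]
ft_force: [0.0, 0.0, 0.3]
opening: 0.0311
t 13.9 tcp [0.6169 0.0352 0.0897] yaw 12.65 tilt 0.84 F [0.04 0.   0.28] open 0.0311 q [-0.5   0.57  0.47  1.84 -0.36  0.81  0.38]
shift cm [-0.08 -0.05 -7.03] turn -0.05
toolz [ 0.0069  0.013  -0.9999] toolx [0.9757 0.2189 0.0095]
```

View pics/side5z.png

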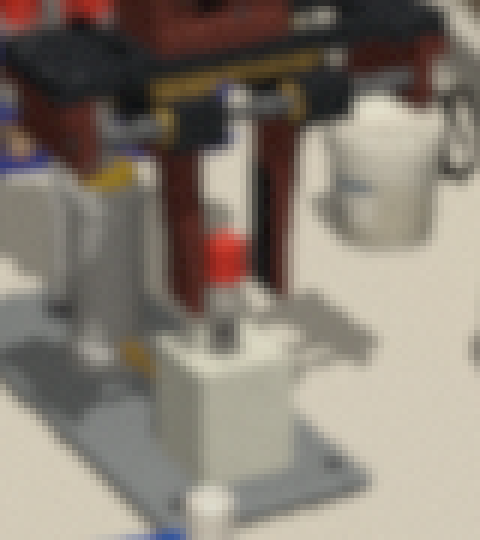

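```bash
python3 - <<'E'
from h import *
for z in(.118,.112,.100,.066): print(z,(proj("side",[.6155,.0355,z])-[225,150]+.5)*6-.5)
E
python3 -m handwheel '[[0.6,[0,0,0],0],[0.6,[0,0,0],0],[0.6,[0,0,0],0]]'; python3 go.py 0.6155 0.0346 0.25 12.7
```

```text
0.118 [[228.39180362 239.50337078]]
0.112 [[228.46979266 252.52600515]]
0.1 [[228.62468788 278.39045796]]
0.066 [[229.05587219 350.38975102]]
time_s: 14.25
eef_pos: [0.6169, 0.0352, 0.0897]
ee_rot: [0.994, 0.11, 0.004, -0.006]
ft_force: [0.9, 0.1, -0.5]
opening: 0.0507
t 14.25 tcp [0.6169 0.0352 0.0897] yaw 12.64 tilt 0.84 F [ 0.86  0.06 -0.47] open 0.0507 q [-0.5   0.57  0.47  1.84 -0.36  0.81  0.38]
shift cm [ 1.000e-02 -1.500e-01 -1.603e+01] turn -0.06
toolz [ 0.0069  0.013  -0.9999] toolx [0.9757 0.2188 0.0095]
```

```bash
python3 -m handwheel '[[0.6,[0,0,-1],0],[0.6,[0,0,-2],0],[0.6,[0,0,-3],0],[0.6,[0,0,-3],0],[0.6,[0,0,-3],0],[0.6,[0,0,-2],0],[0.6,[0,0,-1],0],[0.6,[0,0,0],0]]'; python3 go.py 0.5916 0.1425 0.24 12.7
python3 - <<'E'
from cell import ctrl
import cv2
p=ctrl.read_camera("side"); cv2.imwrite(f"pics/side6.png",p["color"][:,:,::-1])
a=p["color"][140:240,215:305,::-1]; cv2.imwrite("pics/side6z.png",cv2.resize(a,None,fx=6,fy=6,interpolation=cv2.INTER_NEAREST))
E
```

```text
time_s: 15.05
eef_pos: [0.6155, 0.0323, 0.2493]
ee_rot: [0.994, 0.109, 0.004, -0.006]
ft_force: [-0.2, -0.8, -0.2]
opening: 0.0527
t 15.05 tcp [0.6155 0.0323 0.2493] yaw 12.56 tilt 0.85 F [-0.15 -0.76 -0.21] open 0.0527 q [-0.57  0.39  0.56  1.71 -0.24  1.1   0.29]
shift cm [  0.06 -11.27   1.05] turn -0.14
toolz [ 0.0074  0.0129 -0.9999] toolx [0.976  0.2174 0.01  ]
```

View pics/side6z.png

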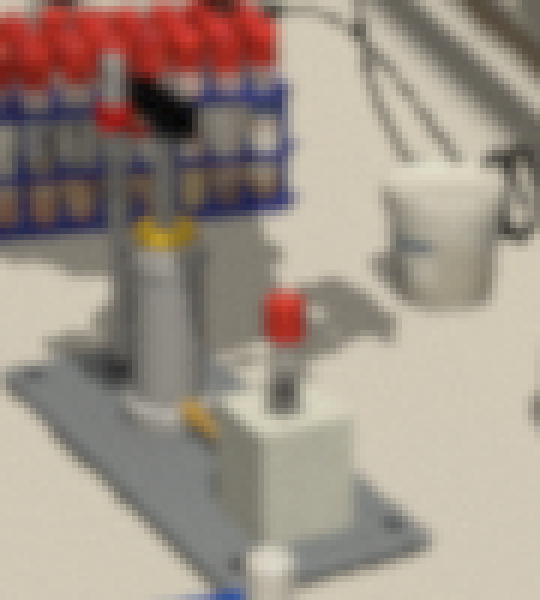

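Tube stands in the well, released (cap at zoom (286,315), foot end in the block). Now estimate the pointer height.

```bash
python3 - <<'E'
from h import *
np.set_printoptions(precision=4,suppress=True)
y=np.radians(12.68)
T=lambda yy,zz:np.array([.5981-np.sin(y)*yy,.1137+np.cos(y)*yy,zz])
# side bias from known collar/post: 
print("collar home",proj("side",T(.035,.106)),"post top",proj("side",T(.088,.175)))
for yt in(.05,.055,.06,.065):
  for z in(.131,.146,.161): print(yt,z,proj("side",T(yt,z))[0])
E
python3 - <<'E'
import cv2
a=cv2.imread("pics/side6.png")[142:190,222:262]; cv2.imwrite("pics/s6y.png",cv2.resize(a,None,fx=12,fy=12,interpolation=cv2.INTER_NEAREST))
E
```

```text
collar home [[243.0002 178.861 ]] post top [[234.0481 149.4516]]
0.05 0.131 [240.395  168.6172]
0.05 0.146 [240.2448 163.4701]
0.05 0.161 [240.093  158.2672]
0.055 0.131 [239.6127 168.0511]
0.055 0.146 [239.4588 162.9176]
0.055 0.161 [239.3033 157.7286]
0.06 0.131 [238.8355 167.4886]
0.06 0.146 [238.6779 162.3686]
0.06 0.161 [238.5187 157.1934]
0.065 0.131 [238.0632 166.9297]
0.065 0.146 [237.902  161.8232]
0.065 0.161 [237.7391 156.6618]
```

View pics/s6y.png

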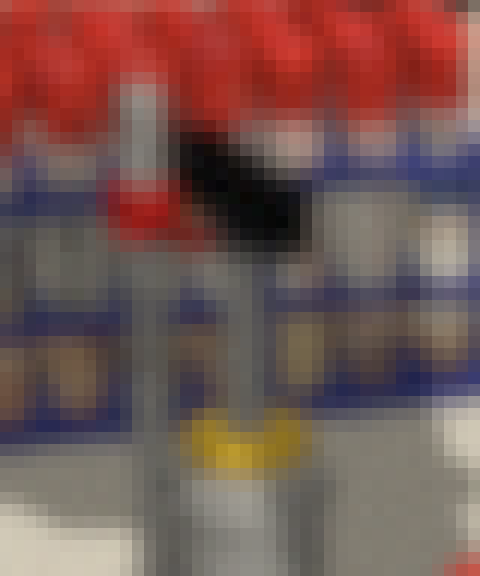

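Pointer tip at ≈(239,161.5) → z≈0.147, pull ≈ 42 mm. Moving to the handle.

```bash
python3 -m handwheel '[[0.6,[0,-2,0],0],[0.6,[0,-3,0],0],[0.6,[0,-3,0],0],[0.6,[0,-1.5,0],0],[0.6,[0,0,0],0],[0.6,[0,0,0],0]]'; python3 go.py 0.5916 0.1425 0.20 12.7
```

```text
time_s: 15.7
eef_pos: [0.5905, 0.1249, 0.2423]
ee_rot: [0.994, 0.108, -0.001, -0.004]
ft_force: [0.6, 0.1, 0.5]
opening: 0.0525
t 15.7 tcp [0.5905 0.1249 0.2423] yaw 12.37 tilt 0.47 F [0.59 0.13 0.5 ] open 0.0525 q [-0.72  0.37  0.54  1.74 -0.22  1.09  0.11]
shift cm [ 0.5  -1.66  4.24] turn -0.33
toolz [-0.0038  0.0073 -1.    ] toolx [ 0.9768  0.2143 -0.0022]
```

```bash
python3 -m handwheel '[[0.6,[0.5,-1,0.5],-0.3],[0.6,[0,-0.6,1],0],[0.6,[0,0,1],0],[0.6,[0,0,0.5],0],[0.6,[0,0,0],0],[0.6,[0,0,0],0]]'; python3 go.py 0.5916 0.1425 0.147 12.7
python3 - <<'E'
from cell import ctrl
import cv2
p=ctrl.read_camera("side"); cv2.imwrite(f"pics/side7.png",p["color"][:,:,::-1])
a=p["color"][110:210,205:295,::-1]; cv2.imwrite("pics/side7z.png",cv2.resize(a,None,fx=6,fy=6,interpolation=cv2.INTER_NEAREST))
E
```

```text
time_s: 16.3
eef_pos: [0.5923, 0.1378, 0.2083]
ee_rot: [0.994, 0.107, -0.002, -0.002]
ft_force: [0.1, -0.0, -0.4]
opening: 0.0524
t 16.3 tcp [0.5923 0.1378 0.2083] yaw 12.33 tilt 0.39 F [ 0.08 -0.02 -0.41] open 0.0524 q [-0.72  0.42  0.53  1.76 -0.25  1.03  0.11]
shift cm [ 0.05 -0.44  6.13] turn -0.37
toolz [-0.0054  0.0043 -1.    ] toolx [ 0.9769  0.2135 -0.0043]
```

View pics/side7z.png

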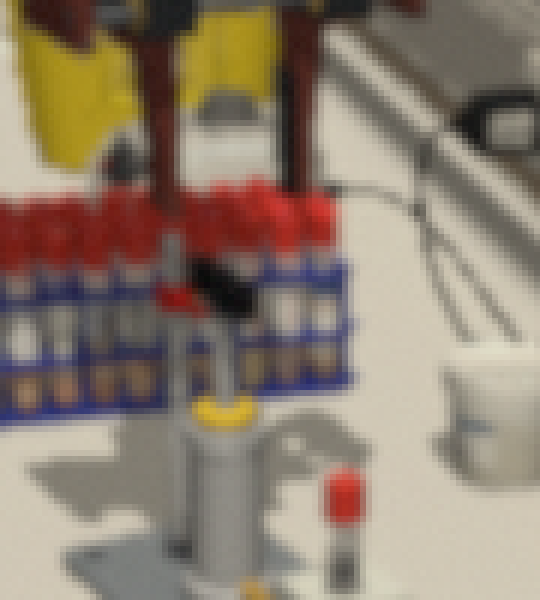

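Fingers straddle the black bar (bar at zoom (225,285), fingers at x≈165 and 300). Descend.

```bash
python3 -m handwheel '[[0.6,[0,-0.3,0.5],-0.3],[0.6,[0,0,1],0],[0.6,[0,0,1],0],[0.6,[0,0,1],0],[0.6,[0,0,1],0],[0.6,[0,0,0.5],0],[0.6,[0,0,0],0],[0.6,[0,0,0],0]]'; python3 go.py 0.5916 0.1425 0.147 12.7
```

```text
time_s: 17.15
eef_pos: [0.5912, 0.1409, 0.1537]
ee_rot: [0.994, 0.11, -0.003, -0.002]
ft_force: [0.2, 0.1, 0.2]
opening: 0.0524
t 17.15 tcp [0.5912 0.1409 0.1537] yaw 12.63 tilt 0.4 F [0.21 0.06 0.24] open 0.0524 q [-0.7   0.48  0.5   1.81 -0.29  0.93  0.14]
shift cm [ 0.07 -0.15  0.67] turn -0.07
toolz [-0.0056  0.0042 -1.    ] toolx [ 0.9758  0.2187 -0.0046]
```

```bash
python3 -m handwheel '[[0.6,[0,-0.1,0.6],0],[0.6,[0,0,0],0],[0.6,[0,0,0],0],[0,[0,0,0],0],[0,[0,0,0],0],[0,[0,0,0],0],[0,[0,0,0],0],[0,[0,0,0],0]]' 40; python3 -m handwheel '[[0,[0,0,0],0],[0,[0,0,0],0],[0,[0,0,0],0],[0,[0,0,0],0],[0,[0,0,0],0]]' 40; python3 go.py 0.5916 0.1425 0.190 12.7
```

```text
time_s: 17.95
eef_pos: [0.5921, 0.1423, 0.1487]
ee_rot: [0.994, 0.11, -0.001, -0.003]
ft_force: [-0.0, 0.2, 0.0]
opening: 0.0158
time_s: 18.45
eef_pos: [0.5913, 0.1421, 0.1487]
ee_rot: [0.994, 0.11, -0.002, -0.003]
ft_force: [-0.7, -0.2, 0.5]
opening: 0.0136
t 18.45 tcp [0.5913 0.1421 0.1487] yaw 12.62 tilt 0.4 F [-0.74 -0.22  0.51] open 0.0136 q [-0.7   0.48  0.49  1.81 -0.29  0.92  0.14]
shift cm [ 0.03 -0.06 -4.13] turn -0.08
toolz [-0.0044  0.0054 -1.    ] toolx [ 0.9759  0.2184 -0.0031]
```

```bash
python3 -m handwheel '[[0,[0,0,-0.5],0],[0,[0,0,-0.6],0],[0,[0,0,-0.6],0],[0,[0,0,-0.6],0],[0,[0,0,-0.6],0],[0,[0,0,-0.6],0],[0,[0,0,0],0],[0,[0,0,0],0]]'; python3 go.py 0.5916 0.1425 0.190 12.7
python3 - <<'E'
from cell import ctrl
import cv2
for n in("side","top"):
  p=ctrl.read_camera(n); cv2.imwrite(f"pics/{n}8.png",p["color"][:,:,::-1])
  for q in("collar","pointer_tip","handle"):
    r=ctrl.spot_point(p,q); print(n,q,[([round(x["point"][0]*560,1),round(x["point"][1]*420,1)],round(x["p"],2)) for x in r[:3]])
a=cv2.imread("pics/side8.png")[140:190,220:265]; cv2.imwrite("pics/side8z.png",cv2.resize(a,None,fx=12,fy=12,interpolation=cv2.INTER_NEAREST))
E
```

```text
time_s: 19.25
eef_pos: [0.5912, 0.1421, 0.1846]
ee_rot: [0.994, 0.11, -0.002, -0.002]
ft_force: [2.5, 0.7, -7.1]
opening: 0.0134
t 19.25 tcp [0.5912 0.1421 0.1846] yaw 12.63 tilt 0.35 F [ 2.54  0.72 -7.11] open 0.0134 q [-0.72  0.44  0.51  1.78 -0.26  0.98  0.12]
shift cm [ 0.04 -0.04 -0.54] turn -0.07
toolz [-0.0044  0.0041 -1.    ] toolx [ 0.9758  0.2186 -0.0034]
side collar [([241.3, 169.8], 0.72)]
side pointer_tip []
side handle [([240.3, 144.3], 0.57)]
top collar []
top pointer_tip []
top handle []
```

View pics/side8z.png

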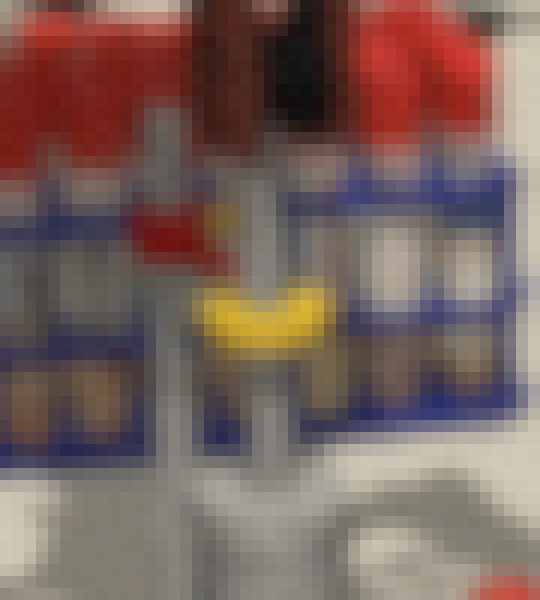

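Collar centre ≈(241.7,166.3), pointer tip ≈(238.8,161.8); with perspective (~2.1 px) the collar is ~6–7 mm low. Raise.

```bash
python3 -m handwheel '[[0,[0,0,-0.3],0],[0,[0,0,-0.3],0],[0,[0,0,0],0],[0,[0,0,0],0],[0,[0,0,0],0]]'; python3 go.py 0.5916 0.1425 0.190 12.7
python3 - <<'E'
from cell import ctrl
import cv2
p=ctrl.read_camera("side"); cv2.imwrite(f"pics/side9.png",p["color"][:,:,::-1])
for q in("collar","pointer_tip"):
    r=ctrl.spot_point(p,q); print(q,[([round(x["point"][0]*560,1),round(x["point"][1]*420,1)],round(x["p"],2)) for x in r[:3]])
    r=ctrl.recognise(p,q); print(q,[([round(a*b,1) for a,b in zip(x["box"],(560,420,560,420))],round(x["p"],2)) for x in r[:2]])
a=cv2.imread("pics/side9.png")[140:190,220:265]; cv2.imwrite("pics/side9z.png",cv2.resize(a,None,fx=12,fy=12,interpolation=cv2.INTER_NEAREST))
E
```

```text
time_s: 20.15
eef_pos: [0.5912, 0.142, 0.1909]
ee_rot: [0.994, 0.11, -0.002, -0.002]
ft_force: [2.9, 0.5, -8.7]
opening: 0.0136
t 20.15 tcp [0.5912 0.142  0.1909] yaw 12.63 tilt 0.36 F [ 2.86  0.47 -8.72] open 0.0136 q [-0.72  0.44  0.52  1.78 -0.26  1.    0.12]
shift cm [ 0.05 -0.04  0.09] turn -0.07
toolz [-0.0048  0.004  -1.    ] toolx [ 0.9758  0.2186 -0.0038]
collar [([239.6, 163.2], 0.74), ([238.7, 163.9], 0.42)]
collar [([242.9, 159.4, 12.5, 38.6], 0.7)]
pointer_tip [([234.7, 164.7], 0.37)]
pointer_tip [([235.9, 161.7, 7.7, 1.4], 0.57)]
```

View pics/side9z.png

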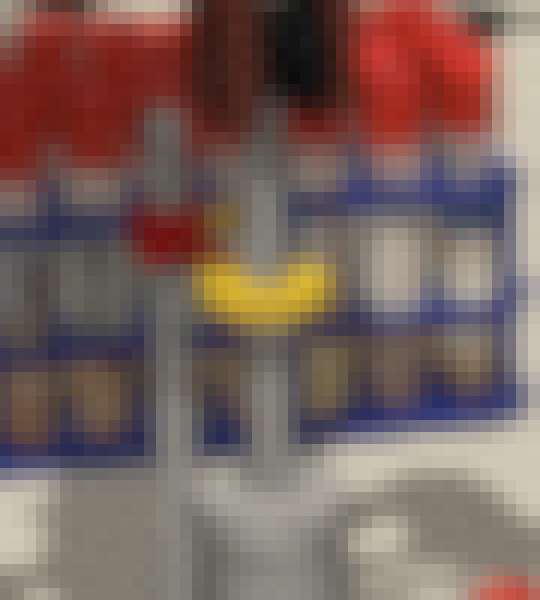

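```bash
python3 - <<'E'
from h import *
import cv2
y=np.radians(12.68)
T=lambda yy,zz:np.array([.5981-np.sin(y)*yy,.1137+np.cos(y)*yy,zz])
for z in(.106,.1419,.1482): print("pred collar",z,proj("side",T(.035,z)))
for n in(6,8,9):
    im=cv2.imread(f"pics/side{n}.png").astype(float)[140:190,220:265]
    b,g,r=im[...,0],im[...,1],im[...,2]
    w=np.clip(np.minimum(r,g)-b-50,0,60)
    w[:,:14]=0; w[:,30:]=0
    k=(w>25).astype(np.uint8); nl,lab,st,ce=cv2.connectedComponentsWithStats(k)
    i=1+np.argmax(st[1:,4]); m=cv2.dilate((lab==i).astype(np.uint8),np.ones((3,3)))*w
    yy,xx=np.mgrid[140:190,220:265]; print(n,"collar centroid",(m*xx).sum()/m.sum(),(m*yy).sum()/m.sum(),st[i])
    rm=np.clip(r-np.maximum(g,b)-40,0,60); 
    print(rm[14:26,8:24].astype(int))
E
```

```text
pred collar 0.106 [[243.00019118 178.86097444]]
pred collar 0.1419 [[242.67172823 166.57311091]]
pred collar 0.1482 [[242.6132033  164.38368191]]
6 collar centroid 241.6064209274673 178.8026159334126 [19 37  7  4 15]
[[ 0  0  0  0  0  0  0  0  0  0  0  0  0  0  0  0]
 [ 0  0  0  0  0  0  0  0  0  0  0  0  0  0  0  0]
 [ 0  0  0  0  0  0  0  0  0  0  0  0  0  0  0  0]
 [ 0  0  0 21 29 20 22 32 24  0  0  0  0  0  0  0]
 [ 0  0  0 36 58 58 60 60 47  8  0  0  0  0  0  0]
 [ 0  0  0 39 60 60 60 60 52 12  0  0  0  0  0  0]
 [ 0  0  0 32 60 60 60 60 47 22  0  0  0  0  0  0]
 [ 0  0  0 10 40 52 42 29 28 29 18  1  0  0  0  0]
 [ 0  0  0  0  0  1  0  0  0  8 10  0  0  0  0  0]
 [ 0  0  0  0  0  0  0  0  0  0  0  0  0  0  0  0]
 [ 0  0  0  0  0  0  0  0  0  0  0  0  0  0  0  0]
 [ 0  0  0  0  0  0  0  0  0  0  0  0  0  0  0  0]]
8 collar centroid 241.84288747346073 166.25053078556263 [17 24 10  5 34]
[[ 0  0  0  0  0  0  0  0  0  0  0  0  0  0  0  0]
 [ 0  0  0  0  0  0  0  0  0  0  0  0  0  0  0  0]
 [ 0  0  0  0  0  0  0  0  0  0  0  0  0  0  0  0]
 [ 0  0  0  0  5  0  0 11  5  0  0  0  0  0 
[... 398 characters left out ...]
  0  0  0  0  0]]
9 collar centroid 241.609631147541 163.9487704918033 [17 22 10  5 37]
[[ 0  0  0  0  0  0  0  0  0  0  0  0  0  0  0  0]
 [ 0  0  0  0  0  0  0  0  0  0  0  0  0  0  0  0]
 [ 0  0  0  0  0  0  0  0  0  0  0  0  0  0  0  0]
 [ 0  0  0  0  5  0  2  9  6  0  0  0  0  0  0  0]
 [ 0  0  0 13 33 30 30 32 16  0  0  0  0  0  0  0]
 [ 0  0  0 18 46 50 51 45 24  0  0  0  0  0  0  0]
 [ 0  0  0 13 43 54 47 44 31 10  0  0  0  0  0  0]
 [ 0  0  0  0 23 29 23 17 11  7  0  0  0  0  0  0]
 [ 0  0  0  0  0  0  0  0  0  0  0  0  0  0  0  0]
 [ 0  0  0  0  0  0  0  0  0  0  0  0  0  0  0  0]
 [ 0  0  0  0  0  0  0  0  0  0  0  0  0  0  0  0]
 [ 0  0  0  0  0  0  0  0  0  0  0  0  0  0  0  0]]
```

```bash
python3 go.py 0.5916 0.1425 0.190 12.7
python3 - <<'E'
from cell import ctrl
import cv2
p=ctrl.read_camera("side"); cv2.imwrite("pics/side10.png",p["color"][:,:,::-1])
a=cv2.imread("pics/side10.png")[130:300,200:330]; cv2.imwrite("pics/side10z.png",cv2.resize(a,None,fx=3.5,fy=3.5,interpolation=2))
E
```

```text
t 20.4 tcp [0.5912 0.142  0.1907] yaw 12.63 tilt 0.36 F [ 2.45  0.54 -8.91] open 0.0139 q [-0.72  0.44  0.52  1.78 -0.26  1.    0.12]
shift cm [ 0.05 -0.03  0.07] turn -0.07
toolz [-0.005   0.0039 -1.    ] toolx [ 0.9758  0.2186 -0.004 ]
```

View pics/side10z.png

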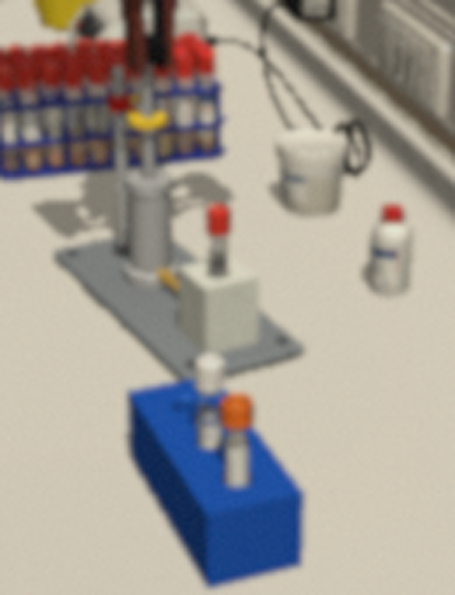

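The red tube stands in the well (zoom (218,240)), the collar is beside the pointer (zoom (147,120) and (120,103)), and the other items have not moved. Handing in.

```bash
python3 -c "
from cell import ctrl
print(ctrl.hand_in()); s=ctrl.state(); print(s['time_s'],s['eef_pos'],s['ft_force'],s['opening'])"
```

```text
the job is handed in; nothing more can be done
None
the job is handed in; nothing more can be done
```

I handed the job in at about 20.5 s. The red-capped tube is fully down in the well and released, and the gripper is holding the sprung rod with the collar level with the pointer. The hand-in reports no verdict, so this rests on my last checks:

- **Tube:** it slid in with forces under about 2 N. The underside of the cap showed within 2 mm of where it should be when fully down, and the tube was upright.
- **Rod:** it is pulled about 42 mm, held with a 40 N grip on the handle bar. The TCP moved 0.2 mm between the last two readings, so the grip was not slipping. The wrist carried 8.9 N, a bit above the roughly 7.4 N the spring alone would give.
- **Collar against pointer:** measured from the side picture, the collar is at about 148.2 mm and the pointer tip at about 148.4 mm, give or take 2 mm. I corrected that measurement for a small image offset.
- **Everything else:** the white and orange tubes and the dropper bottle showed no movement in the last picture. I never worked near the reagent bottle or the timer and did not check them again. The pointer stayed in place during the pull.

**Checks that disagreed:**
- The trained networks put the collar and pointer up to about 3.5 px away from my own measurements, with low confidence for the pointer. I used the colour-based measurement instead.
- Upright lines in the side picture leaned by about 0.025 rad compared with the calibration. I took the tube's apparent lean before insertion as mostly that effect, and the easy fit into the well supported it.

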